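Stand the bottles in their anti-tip stands

ROBOT

A 6-joint arm with a two-finger parallel gripper is mounted at the origin on the work surface. World frame = base frame: x ahead of the robot, y to its left, z up, the work surface at z = 0. Lengths are in mm, angles in rad, forces in N, time in s.
With the tool pointing down it reaches from about 300 to 950 mm from the base axis. Payload 3.1 kg.
Tool frame: the origin (TCP) lies at the centre of the arm's flange, where the gripper is bolted on; the fingertips stand 173 mm ahead of it and the grasp point (between the pads) lies 155 mm ahead of it; z points along the fingers, y is the direction in which the jaws open and shut (so a half turn about z gives the same grasp; the last joint's range is limited). The gripper opens to 85 mm and grips with 20 to 120 N. Pads are 22 mm wide; open, the fingers measure 114 mm over their backs; the gripper's body (76 mm by 85 mm) begins 54 mm behind the grasp point. The pads swing forward as they close: fully open they stand 13 mm farther back than shut.
Start: joints at [1.203, 0.308, 1.634, -0, 1.2, -0.07], TCP at [183.412, 597.489, 404.672] pointing down, gripper open.
Joint ranges: [-3.06, 3.06], [-0.79, 1.96], [0.05, 2.63], [-1.19, 4.34], [0.05, 2.64], [-2.94, 2.94]. Speed limits (rad/s): [2.79, 2.79, 3.14, 3.14, 3.14, 3.14].

INTERFACE

Orientations are given as a unit quaternion [w, x, y, z].
In Python, from station import r, telemetry, cams, job gives the robot as it stands. The module is installed in compiled form; this text tells all that it offers. Calls block until the motion is done:
- r.move_ptp(position, orientation): joint-space move of the TCP to a pose.
- r.servo_line(position, rot=None, max_speed=150): straight line of the TCP; rot=None keeps the orientation; max_speed is the mean speed in mm/s.
- r.movej(angles): joint-space move.
- r.move_gripper(opening, grip_force=None): finger opening in mm; grip_force is the grip in N (None keeps the last); returns when the fingers have stopped.
- r.pause(seconds).
- r.inverse_kinematics(position, orientation): joint angles nearest the present ones, or None.
- telemetry.get_state(): the state.
- cams.get_image(name): name is "side" or "top"; returns (picture, depth): 480x640x3 uint8, red, green, blue; 480x640 float32, mm along the optical axis (not along the pixel's ray), 0 where there is no reading.
- cams.calibration(name): a dict with "mtx" (3x3 intrinsics, pixels), "dist" ([k1, k2, p1, p2, k3] as OpenCV has them; the pictures are not rectified), "world_to_cam" (4x4, takes a point from world to camera coordinates). Camera axes: x right, y up, looking along -z (the intrinsics and any distortion apply to the point x, -y, -z); pixel columns grow to the right and rows downward; lengths in mm; the calibration is good to about 2 mm. A picture is of the moment at which its call begins. calibration takes no time and is no camera call.
A pose or a line that the arm cannot do raises r.MotionError and nothing moves.
- job.finish_job(): hands the job in, once; it reports no verdict.
The state is a dict: "clock": time; "joint_pos": joint angles; "joint_velocities": joint speeds; "joint_torque": joint torques, N m; "eef_pos": TCP position; "orientation": TCP orientation; "contact_force": force on the tool from outside, world axes, zero at the start; "torque": the same for the moment, N m; "grip_width": finger opening in mm.
Only numpy, scipy, OpenCV 4.12 (cv2) and the standard library are available. Lean on these libraries where they do the work, as an engineer would, in place of code of your own. Each camera call takes 0.05 s, during which the arm holds its last target.

TASK

Before the painting session, put each of the four bottles into the ply anti-tip stand whose pocket matches its shape and size. Lower each one (do not drop it) until it stands upright on the floor of its pocket, let go of it, and leave all four standing there. Never tip a bottle over, and do not disturb the side cutters or the model jet.

Things in the scene. Friction and masses are not known exactly. Their poses are not given: they have to be found in the camera images.
- cement_mid (a point): Square amber liquid-cement bottle, paper label, black cap: body 40 x 40 mm, 50 mm high, then shoulder and cap (29 mm diameter), 78 mm high overall, about 110 g, upright. The point is on its axis half-way up, 39 mm above its underside; z up, x and y square to the flat sides, which must line up with the square pocket (10 degrees of play). Gripped across flat sides at the point, fingers clear the stand.
- jar_mid (a point): Round paint jar, red body with a ribbed white screw cap: 38 mm diameter all the way up, 62 mm high overall (cap is the top 20 mm), about 90 g. Stands upright. The point is on its axis half-way up, 31 mm above its underside. In its stand the lowest 16 mm is below the block's top, so grip it on the cap, 12 to 22 mm above the point.
- dropper_mid (a point): Slim dropper bottle of paint, yellow-ochre body with a pale label band and a black tapered nozzle: body 25 mm diameter up to 54 mm, then shoulder and nozzle, 80 mm high overall, about 35 g. Stands upright. The point is on its axis half-way up, 40 mm above its underside; grip it there.
- thinner_mid (a point): Round thinner bottle, white with a wide blue band and a blue cap: body 52 mm diameter up to 72 mm, shoulder, cap 31 mm diameter, 102 mm high overall, about 170 g. Stands upright. The point is on its axis half-way up, 51 mm above its underside; grip it there.
- stand_cement_pocket (a point): Stand for the square cement bottle: 80 mm square birch-ply block on an 86 x 86 x 5 mm steel weight plate, block top 21 mm above the mat; stays put. The only square one: 48 x 48 mm pocket, 16 mm deep to a dark floor, 4 mm loose all round plus a 4 mm 45-degree lead-in at the mouth. The point is the centre of the pocket floor, 5 mm above the mat; z up, x and y along the block's sides (turned up to 0.45 rad).
- stand_jar_pocket (a point): Stand for the paint jar: 80 mm square birch-ply block on an 86 x 86 x 5 mm steel weight plate, block top 21 mm above the mat; stays put. Middle-sized round 46 mm pocket, 16 mm deep to a dark floor, 4 mm loose all round plus a 4 mm 45-degree lead-in at the mouth. The point is the centre of the pocket floor, 5 mm above the mat; z up, x and y along the block's sides (turned up to 0.45 rad).
- stand_dropper_pocket (a point): Stand for the dropper bottle: 80 mm square birch-ply block on an 86 x 86 x 5 mm steel weight plate, block top 21 mm above the mat; stays put. Smallest round 33 mm pocket, 16 mm deep to a dark floor, 4 mm loose all round plus a 4 mm 45-degree lead-in at the mouth. The point is the centre of the pocket floor, 5 mm above the mat; z up, x and y along the block's sides (turned up to 0.45 rad).
- stand_thinner_pocket (a point): Stand for the thinner bottle: 80 mm square birch-ply block on an 86 x 86 x 5 mm steel weight plate, block top 21 mm above the mat; stays put. Largest round 60 mm pocket, 16 mm deep to a dark floor, 4 mm loose all round plus a 4 mm 45-degree lead-in at the mouth. The point is the centre of the pocket floor, 5 mm above the mat; z up, x and y along the block's sides (turned up to 0.45 rad).
- cutters_mid (a point): Bystander: side cutters with red handles and steel jaws, about 140 x 58 x 12 mm, lying on the mat. Loose. The point is near the middle, 6 mm above the mat; x points to the jaws.
- jet_mid (a point): Bystander: finished grey model jet, 153 mm long, about 100 mm span, fin 40 mm high, lying loose on a black foam slab (115 x 190 x 22 mm, fixed) in the middle of the mat. The point is in the fuselage, 11 mm above the slab; y points to the nose.
Not all that is in view belongs to the job. Of the things that look like the part that bears dropper_mid, the smaller one is meant. Leave any yellow look-alike of the part that bears thinner_mid alone.

How it is judged:
By the outcome, as a careful person would: the job done as asked, in the order asked, and still so for the second after the job is handed in, with the robot touching nothing.
It also fails if it takes over 106 s, if anything falls off the work surface, if the arm or the gripper's body presses on something with over 40 N, if the wrist force passes 120 N, or if a joint passes its speed limit or range.

## Working session

There is one attempt and no reset: what is moved stays moved. The work goes in short steps, each a Python script; the robot and the scene stay as the last script left them, time stands still between calls to the robot, and variables do not carry over. Pictures are saved under pics/ and viewed, and the job is handed in when it is done.

```bash
mkdir -p pics; ls; python3 - <<'E'
from station import r, telemetry, cams, job
import cv2,numpy as np
print(telemetry.get_state())
for n in("top","side"):
    im,d=cams.get_image(n); cv2.imwrite(f"pics/{n}0.png",im[:,:,::-1]); np.save(f"pics/{n}0.npy",d); np.save(f"pics/{n}0im.npy",im)
    c=cams.calibration(n); print(n,c, (d==0).mean(), d.min(), d.max())
E
```

```text
pics
{'clock': 0.0, 'joint_pos': array([ 1.20331044e+00,  3.09033094e-01,  1.63521919e+00,  2.17806861e-05,
        1.19967568e+00, -6.96915818e-02]), 'joint_velocities': array([-0.00069028, -0.00036625,  0.00086411, -0.00097213,  0.00041908,
       -0.00049498]), 'joint_torque': array([ 4.17798992e-04, -4.15246296e+01, -2.76670307e+01,  5.98550287e-05,
        1.00797947e-02,  4.31378027e-06]), 'eef_pos': array([183.24640256, 597.08414429, 403.41355559]), 'orientation': array([-2.63112064e-04,  1.48351395e-01,  9.88934022e-01, -1.13767300e-03]), 'contact_force': array([ 0.06420936,  0.1994865 , -0.31602375]), 'torque': array([ 0.02770607,  0.02203067, -0.04606998]), 'grip_width': 85.50977648754339}
top {'mtx': array([[465.14754141,   0.        , 313.48938816],
       [  0.        , 465.14754141, 233.91458027],
       [  0.        ,   0.        ,   1.        ]]), 'dist': array([0.0064057, 0.       , 0.       , 0.       , 0.       ]), 'world_to_cam': array([[ 1.56483895e-03, -9.99991984e-01,  3.68557982e-03,
        -2.10114407e+01],
       [ 9.80027496e-01,  2.26647765e-03,  1.988491
[... 183 characters left out ...]
    1.00000000e+00]])} 0.0037955729166666667 0.0 2576.204
side {'mtx': array([[526.10063008,   0.        , 322.06391052],
       [  0.        , 526.10063008, 245.66917215],
       [  0.        ,   0.        ,   1.        ]]), 'dist': array([-0.03755925,  0.        ,  0.        ,  0.        ,  0.        ]), 'world_to_cam': array([[ 9.90027767e-01, -1.39058299e-01, -2.25346307e-02,
        -6.02998292e+02],
       [ 1.07551231e-01,  6.42806012e-01,  7.58441272e-01,
        -1.22970249e+02],
       [-9.09821571e-02, -7.53301546e-01,  6.51351692e-01,
        -1.29351912e+03],
       [ 0.00000000e+00,  0.00000000e+00,  0.00000000e+00,
         1.00000000e+00]])} 0.003961588541666667 0.0 3776.9636
```

View pics/top0.png

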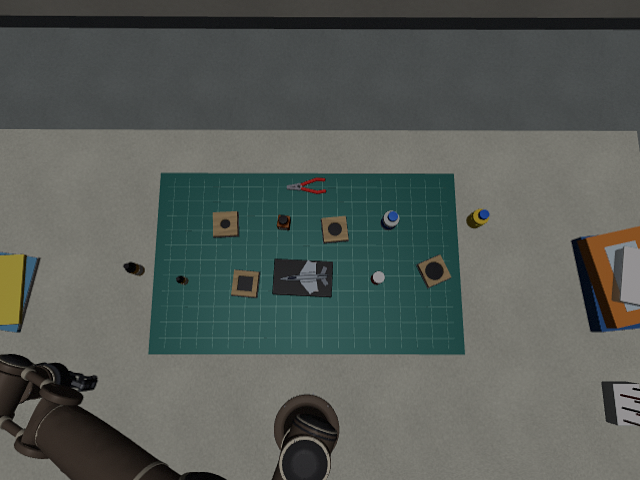

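View pics/side0.png

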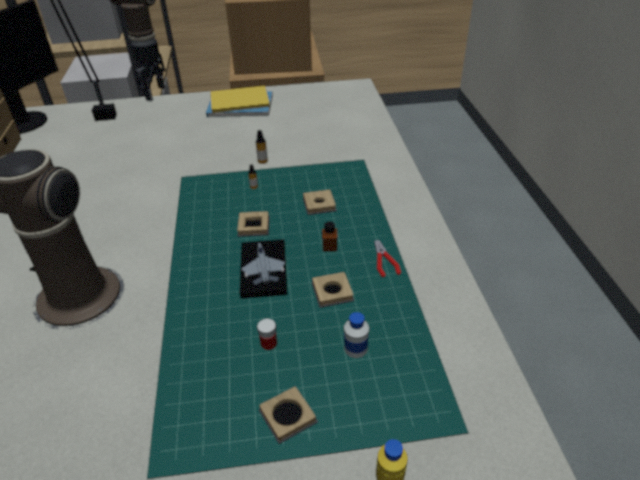

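Candidates in the top image:
- Dropper: small one (182,280), large look-alike (134,268). I choose the small one.
- Thinner: white (391,219), yellow look-alike (480,217). I choose the white one.
- Jar: (378,278).
- Cement: (284,222).
- Stands: square (245,284), small round (225,224), middle round (335,230), large round (434,271).

Next I'll crop these closely and measure.

```bash
cat > h.py <<'E'
from station import r, telemetry, cams, job
import cv2,numpy as np
def cal(n):
    c=cams.calibration(n); return c["mtx"],np.array(c["dist"]),c["world_to_cam"]
F=np.diag([1,-1,-1.])
def cloud(n,d):
    K,D,W=cal(n); v,u=np.mgrid[0:480,0:640]
    p=cv2.undistortPoints(np.stack([u,v],-1).reshape(-1,1,2).astype(float),K,D).reshape(480,640,2)
    P=np.dstack([p*d[...,None],d])@F   # to cam axes
    return (P-W[:3,3])@W[:3,:3]
def proj(n,X):
    K,D,W=cal(n); X=np.atleast_2d(np.asarray(X,float)); P=(X@W[:3,:3].T+W[:3,3])@F
    return cv2.projectPoints(P,np.zeros(3),np.zeros(3),K,D)[0].reshape(-1,2)
def ray_z(n,uv,z):
    K,D,W=cal(n); p=cv2.undistortPoints(np.array(uv,float).reshape(-1,1,2),K,D).reshape(-1,2)
    R=W[:3,:3]; C=-R.T@W[:3,3]
    d=(np.c_[p,np.ones(len(p))]@F)@R
    return C+d*((z-C[2])/d[:,2])[:,None]
E
python3 - <<'E'
from h import *
tiles=[]
for n in("top","side"):
    d=np.load(f"pics/{n}0.npy"); X=cloud(n,d); np.save(f"pics/{n}X.npy",X)
    im=np.load(f"pics/{n}0im.npy")
    pts=dict(top=dict(drop=(182,280),bigdrop=(136,268),thin=(391,217),jar=(378,276),cem=(284,219),mat=(200,330),mat2=(420,330),mat3=(300,205),table=(300,150)),
      side=dict(drop=(253,180),thin=(356,320),jar=(266,325),cem=(329,229),mat=(200,300),mat2=(350,400)))[n]
    for k,(u,v) in pts.items(): print(n,k,X[v-1:v+2,u-1:u+2].reshape(-1,3).mean(0).round(1), X[v-1:v+2,u-1:u+2,2].std().round(1))
t=np.load("pics/top0im.npy")[:,:,::-1]; s=np.load("pics/side0im.npy")[:,:,::-1]
c1=cv2.resize(t[170:310,110:500],None,fx=2,fy=2,interpolation=cv2.INTER_CUBIC)
cv2.imwrite("pics/topcrop.png",cv2.resize(c1,(780,280)))
cv2.imwrite("pics/sidecrop.png",cv2.resize(s[120:480,140:480],(680,600) if 0 else (566,600),interpolation=cv2.INTER_CUBIC))
E
```

```text
top drop [447.9 390.9  61.8] 5.7
top bigdrop [483.6 531.8  76. ] 6.0
top thin [ 641.5 -261.7  105.1] 3.5
top jar [ 461.4 -222.2   63.4] 1.8
top cem [640.4  73.9  79.4] 3.1
top mat [294.8 340.8   3.1] 2.3
top mat2 [ 295.8 -360.7    1.4] 3.6
top mat3 [707.5  25.5   1. ] 2.9
top table [905.   27.1  -2.4] 3.0
side drop [451.3 386.7  34.6] 2.8
side thin [ 626.  -355.1  196.5] 256.6
side jar [ 457.8 -225.7   65. ] 1.5
side cem [637.7  63.6  74.2] 3.5
side mat [301.8 -67.6   3.6] 1.3
side mat2 [ 610.2 -394.7    2.6] 1.3
```

```bash
python3 - <<'E'
from h import *
t=np.load("pics/top0im.npy")[:,:,::-1]
rows=[]
def c(u,v): return cv2.resize(t[v-25:v+25,u-25:u+25],(195,195),interpolation=cv2.INTER_CUBIC)
a=np.hstack([c(182,280),c(391,217),c(378,276),c(284,219)]); b=np.hstack([c(225,224),c(434,271),c(335,230),c(245,284)])
g=np.vstack([a,b]); g=np.clip(g.astype(float)*1.6,0,255).astype(np.uint8)
cv2.imwrite("pics/tiles.png",g)
E
```

```text
(no output)
```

View pics/tiles.png

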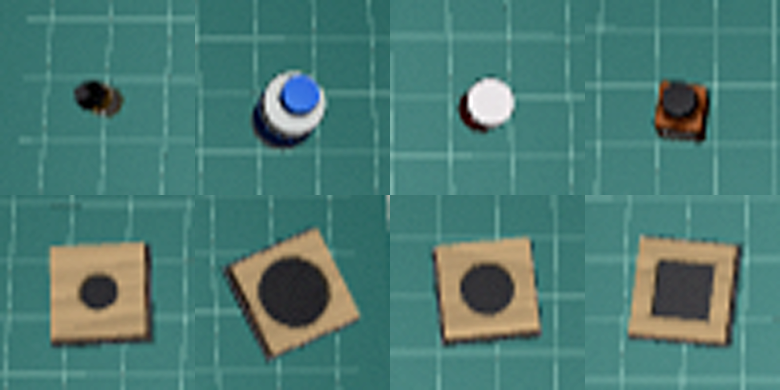

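View pics/sidecrop.png

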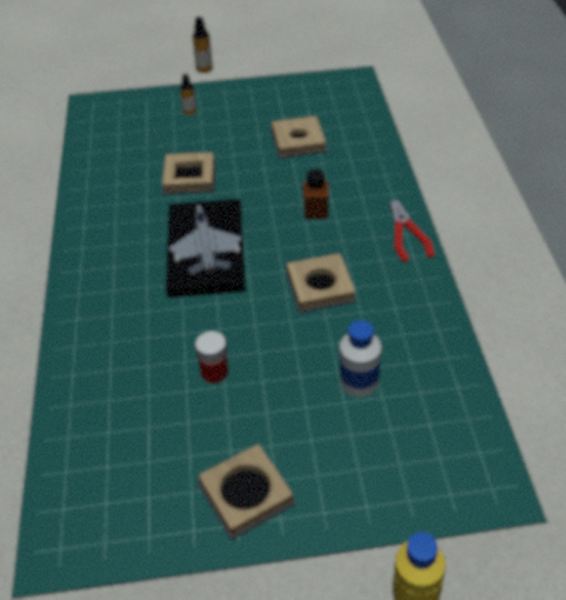

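```bash
cat > loc.py <<'E'
from h import *
ZM=2.0
def comp(mask,near,rad=40):
    n,l,st,ce=cv2.connectedComponentsWithStats(mask.astype(np.uint8)); best=None
    for i in range(1,n):
        if st[i,4]<12: continue
        dd=np.hypot(*(ce[i]-near))
        if dd<rad and (best is None or st[i,4]>best[0]): best=(st[i,4],i)
    return (l==best[1]) if best else None
def stand(n,im,near):
    h=cv2.cvtColor(im,cv2.COLOR_RGB2HSV); I=im.astype(int)
    m=comp((I[...,0]>I[...,2]+25)&(I[...,0]>120),near)
    cs,_=cv2.findContours(m.astype(np.uint8),cv2.RETR_EXTERNAL,cv2.CHAIN_APPROX_NONE)
    c=max(cs,key=cv2.contourArea).reshape(-1,2)
    w=ray_z(n,c,ZM+21)[:,:2].astype(np.float32)
    rc=cv2.minAreaRect(w)
    # pocket hole
    hole=cv2.drawContours(np.zeros(m.shape,np.uint8),[c.reshape(-1,1,2)],-1,1,-1).astype(bool)&~m
    v,u=np.nonzero(hole); 
    hc=ray_z(n,[[u.mean(),v.mean()]],ZM+19)[0,:2] if len(u) else None
    return rc,hc
def cap(n,im,near,kind,z):
    I=im.astype(int); R,G,B=I[...,0],I[...,1],I[...,2]
    m={'blue':(B>R+60)&(B>130),'white':(R>150)&(G>150)&(B>150),'black':(I.max(2)<62)&(I.max(2)-I.min(2)<25)}[kind]
    m=comp(m,near,15)
    if m is None: return None
    v,u=np.nonzero(m); return ray_z(n,[[u.mean(),v.mean()]],ZM+z)[0,:2],len(u)
E
python3 - <<'E'
from loc import *
ims={n:np.load(f"pics/{n}0im.npy") for n in("top","side")}
S=dict(dropper=((225,224),(320,201)),thinner=((434,271),(288,413)),jar=((335,230),(333,289)),cement=((245,284),(253,223)))
for k,v in S.items():
    for n,p in zip(("top","side"),v):
        rc,hc=stand(n,ims[n],p); print(k,n,np.round(rc[0],1),np.round(rc[1],1),round(rc[2],1),"hole",hc)
C=dict(thinner=((391,215),(356,320),'blue',100),jar=((378,277),(266,326),'white',60),cement=((284,219),(329,229),'black',72),dropper=((181,279),(253,170),'black',68))
for k,(a,b,kind,z) in C.items():
    for n,p in zip(("top","side"),(a,b)): print(k,n,cap(n,ims[n],p,kind,z))
E
```

```text
dropper top [671.2 259.3] [10.2 46.2] 2.0 hole None
dropper side [638.2 271.3] [78.3 78.1] 3.0 hole [638.34034929 269.52700408]Traceback (most recent call last):
  File "<stdin>", line 6, in <module>
  File "loc.py", line 13, in stand
    cs,_=cv2.findContours(m.astype(np.uint8),cv2.RETR_EXTERNAL,cv2.CHAIN_APPROX_NONE)
                          ^^^^^^^^
AttributeError: 'NoneType' object has no attribute 'astype'
```

```bash
sed -i 's/(I\[...,0\]>120)/(I[...,0]>(95 if n=="top" else 110))/; s/+25)&/+(25)\)\&/' loc.py; sed -i "s/'blue':(B>R+60)&(B>130)/'blue':(B>R+60)\&(B>110)\&(B>G+30)/;s/(R>150)&(G>150)&(B>150)/(R>125)\&(G>125)\&(B>125)/;s/<62/<45/" loc.py
cat > m.py <<'E'
from loc import *
ims={n:np.load(f"pics/{n}0im.npy") for n in("top","side")}
for n,p in (("top",(225,235)),("top",(225,224)),("top",(284,219)),("top",(181,279)),("top",(391,215)),("top",(378,277)),("side",(329,229)),("side",(253,170))): print(n,p,ims[n][p[1],p[0]])
S=dict(dropper=((225,224),(320,201)),thinner=((434,271),(288,413)),jar=((335,230),(333,289)),cement=((245,284),(253,223)))
for k,v in S.items():
    for n,p in zip(("top","side"),v):
        rc,hc=stand(n,ims[n],p); print(k,n,np.round(rc[0],1),np.round(rc[1],1),round(rc[2],1),"hole",hc)
C=dict(thinner=((391,215),(356,320),'blue',100),jar=((378,277),(266,326),'white',60),cement=((284,219),(329,229),'black',72),dropper=((181,279),(253,170),'black',68))
for k,(a,b,kind,z) in C.items():
    for n,p in zip(("top","side"),(a,b)): print(k,n,cap(n,ims[n],p,kind,z))
E
python3 m.py
```

```text
top (225, 235) [77 64 46]
top (225, 224) [30 29 31]
top (284, 219) [33 32 34]
top (181, 279) [0 1 0]
top (391, 215) [ 36  73 141]
top (378, 277) [146 143 144]
side (329, 229) [14 15 16]
side (253, 170) [30 38 36]
dropper top [639.9 272.8] [77.9 75.9] 2.5 hole [639.17273098 272.59178125]
dropper side [637.7 270.1] [79.5 80.2] 2.5 hole [637.60703347 268.12594155]
thinner top [ 485.4 -410.2] [79.8 78.5] 23.9 hole [ 484.25999095 -409.64106491]
thinner side [ 482.8 -412.4] [79.8 79.8] 23.5 hole [ 482.9403384 -413.913471 ]
jar top [623.  -89.2] [79.4 78.8] 5.5 hole [622.49160152 -88.95890847]
jar side [620.6 -91.3] [79.9 80.1] 5.7 hole [621.08146257 -92.83015423]
cement top [443.3 201.1] [78.9 78. ] 84.8 hole [442.95133013 200.87279424]
cement side [442.5 198.9] [81.1 79.4] 85.0 hole [442.37343626 197.30771033]
thinner top (array([ 647.55603568, -268.05677376]), 66)
thinner side (array([ 645.3851986 , -267.43711795]), 148)
jar top (array([ 459.43472695, -223.09648857]), 94)
jar side (array([ 457.72875081, -223.42850023]), 182)
cement top (array([640.10194914,  77.90762495]), 70)
cement side (array([639.20495059,  71.86543697]), 95)
dropper top (array([448.46257595, 390.91592754]), 65)
dropper side (array([451.08887053, 384.09219433]), 30)
```

```bash
cat > ov.py <<'E'
from h import *
PROF=dict(thinner=[(26,0),(26,72),(15.5,84),(15.5,102)],jar=[(19,0),(19,62)],dropper=[(12.5,0),(12.5,54),(6,62),(3,80)],cement=[(14.5,60),(14.5,78)])
def rings(k,x,y,yaw=0,zm=2.0):
    out=[]
    a=np.linspace(0,2*np.pi,40)
    for rr,z in PROF[k]: out.append(np.c_[x+rr*np.cos(a),y+rr*np.sin(a),0*a+zm+z])
    if k=="cement":
        q=np.array([[20,20],[-20,20],[-20,-20],[20,-20],[20,20]]); c,s=np.cos(yaw),np.sin(yaw); q=q@np.array([[c,s],[-s,c]])
        for z in(0,50): out.append(np.c_[q+[x,y],np.full(5,zm+z)])
    return out
def overlay(n,im,k,x,y,yaw=0,f=8,half=24,off=(0,0),gain=1.6):
    R=rings(k,x+off[0],y+off[1],yaw); uv=[proj(n,q) for q in R]
    c=np.concatenate(uv).mean(0).round().astype(int)
    cr=im[c[1]-half:c[1]+half,c[0]-half:c[0]+half,::-1]
    cr=np.clip(cv2.resize(cr,None,fx=f,fy=f,interpolation=cv2.INTER_CUBIC)*gain,0,255).astype(np.uint8)
    b=cr.copy()
    for q in uv: cv2.polylines(b,[np.int32(((q-(c-half)+.5)*f).round())],False,(0,255,255),1)
    return b
E
python3 - <<'E'
from ov import *
ims={n:np.load(f"pics/{n}0im.npy") for n in("top","side")}
P=dict(thinner=(646.5,-267.7,0),jar=(458.6,-223.3,0),cement=(640,75.5,0.0),dropper=(448.5,388,0))
rows=[np.hstack([overlay(n,ims[n],k,*P[k],f=4,off={'top':(.8,1),'side':(-.8,-1)}[n]) for k in P]) for n in ims]
cv2.imwrite("pics/ov1.png",np.vstack(rows)); print(np.vstack(rows).shape)
E
```

```text
(384, 768, 3)
```

View pics/ov1.png

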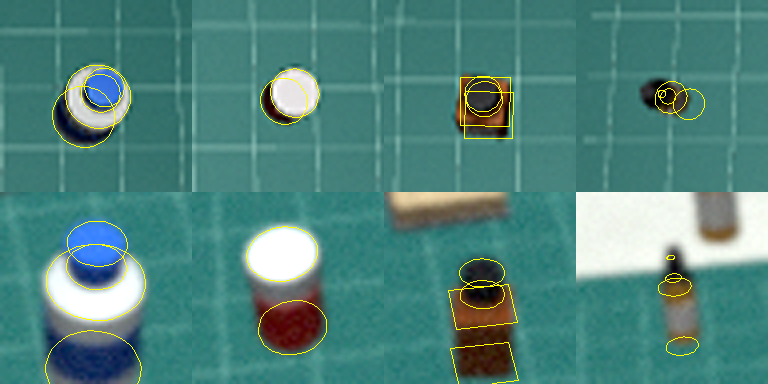

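```bash
python3 - <<'E'
from ov import *
ims={n:np.load(f"pics/{n}0im.npy") for n in("top","side")}
im=ims['side']
def cr(im,u,v,hw,hh,f): return np.clip(cv2.resize(im[v-hh:v+hh,u-hw:u+hw,::-1],None,fx=f,fy=f,interpolation=cv2.INTER_CUBIC)*1.4,0,255).astype(np.uint8)
a=cr(im,254,163,25,38,7); b=cr(ims['top'],158,274,36,16,10)[:, :]
o=np.zeros((a.shape[0],800,3),np.uint8); o[:,:a.shape[1]]=a; bb=cv2.resize(b,(440,196)); o[:196,355:795]=bb
c=cr(ims['top'],284,221,14,14,14); o[200:200+320,360:360+320]=cv2.resize(c,(320,320)); 
cv2.imwrite("pics/z1.png",o)
for n,bx in (("top",(170,270,195,292)),("top",(120,258,148,280)),("side",(244,158,262,194)),("side",(252,125,270,166))):
    X=np.load(f"pics/{n}X.npy")[bx[1]:bx[3],bx[0]:bx[2]].reshape(-1,3); X=X[X[:,2]>14]; X=X[X[:,2]<200]
    for lo in range(15,140,12):
        q=X[(X[:,2]>=lo)&(X[:,2]<lo+12)]
        if len(q): print(n,lo,len(q),np.median(q,0).round(0),np.ptp(q,axis=0).round(0))
E
```

```text
top 15 8 [447. 389.  22.] [22. 10. 11.]
top 27 9 [451. 389.  34.] [22.  8.  7.]
top 39 7 [447. 390.  41.] [19. 20. 11.]
top 51 24 [451. 392.  57.] [23. 22. 11.]
top 63 12 [449. 394.  67.] [16. 15.  9.]
top 75 19 [452. 398.  80.] [12. 14. 11.]
top 87 1 [455. 400.  87.] [0. 0. 0.]
top 15 14 [482. 536.  22.] [33. 24. 12.]
top 27 15 [480. 533.  32.] [26. 18. 11.]
top 39 21 [487. 534.  46.] [29. 14. 10.]
top 51 14 [475. 537.  56.] [32. 20. 11.]
top 63 21 [487. 534.  70.] [32. 31. 12.]
top 75 40 [481. 540.  82.] [32. 28. 11.]
top 87 22 [485. 539.  90.] [25. 17. 11.]
top 99 18 [483. 541. 105.] [18. 17. 12.]
top 111 26 [487. 546. 115.] [16. 16.  9.]
side 15 36 [458. 392.  20.] [ 42. 163.  12.]
side 27 28 [451. 387.  31.] [25. 22. 11.]
side 39 29 [450. 388.  45.] [22. 11. 12.]
side 51 33 [454. 390.  58.] [22. 20. 11.]
side 63 23 [452. 393.  68.] [16. 18. 11.]
side 75 18 [452. 393.  81.] [10. 19. 10.]
side 15 28 [482. 534.  20.] [33. 27. 12.]
side 27 39 [487. 534.  32.] [34. 28. 12.]
side 39 38 [487. 534.  46.] [35. 18. 12.]
side 51 34 [485. 533.  58.] [33. 28. 12.]
side 63 37 [490. 533.  69.] [33. 21. 11.]
side 75 46 [485. 537.  81.] [ 50. 160.  11.]
side 87 26 [486. 540.  91.] [26. 16. 11.]
side 99 22 [486. 540. 105.] [19. 15. 11.]
side 111 20 [487. 543. 115.] [16. 22.  6.]
```

View pics/z1.png

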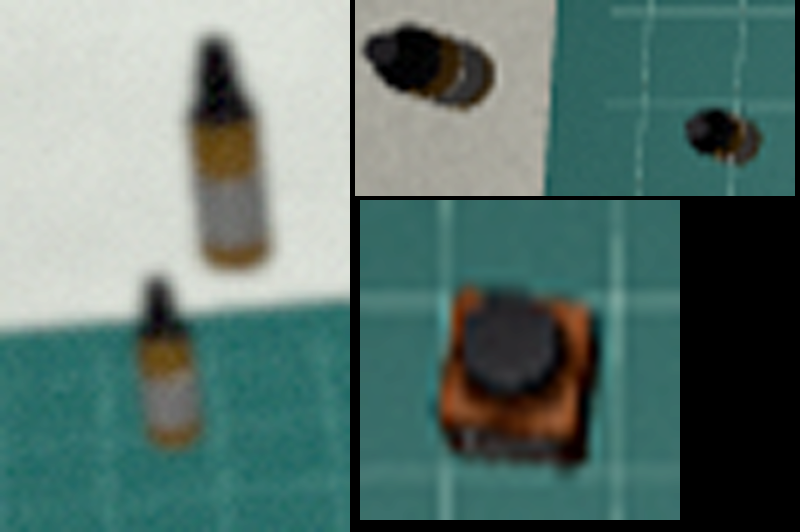

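```bash
cat > fit.py <<'E'
from ov import *
from scipy.optimize import minimize
PROF['dropper']=[(12.5,0),(12.5,54),(9,60),(7,63),(3,80)]
def sil(n,k,x,y,yaw,bx,f=8,zm=2.0):
    R=rings(k,x,y,yaw,zm); m=np.zeros(((bx[3]-bx[1])*f,(bx[2]-bx[0])*f),np.uint8)
    uv=[((proj(n,q)-np.array(bx[:2])+.5)*f).astype(np.float32) for q in R]
    prs=list(zip(uv[:-1],uv[1:])) if k!="cement" else [(uv[0],uv[1]),(uv[2],uv[3]),(uv[3],uv[0])]
    for a,b in prs: cv2.fillConvexPoly(m,np.int32(cv2.convexHull(np.vstack([a,b]))),1)
    return cv2.resize(m.astype(np.float32),None,fx=1/f,fy=1/f,interpolation=cv2.INTER_AREA)
def fg(n,im):
    I=im.astype(float); h=cv2.cvtColor(im,cv2.COLOR_RGB2HSV)
    hue=h[...,0]; green=(hue>70)&(hue<95)&(h[...,1]>60)&(I[...,1]>45)
    return (~green).astype(np.float32)
def fit(n,im,k,x,y,yaw=0,zm=2.0):
    u=np.concatenate([proj(n,q) for q in rings(k,x,y,yaw)]); bx=np.r_[u.min(0)-5,u.max(0)+6].astype(int)
    m=fg(n,im)[bx[1]:bx[3],bx[0]:bx[2]]
    m=cv2.GaussianBlur(m,(0,0),.8)
    def e(p): return np.sum((cv2.GaussianBlur(sil(n,k,p[0],p[1],p[2]/60 if k=="cement" else 0,bx,zm=zm),(0,0),.8)-m)**2)
    best=min((minimize(e,[x,y,y0],method='Nelder-Mead',options=dict(initial_simplex=np.array([[x,y,y0],[x+5,y,y0],[x,y+5,y0],[x,y,y0+8]]),xatol=.1)) for y0 in ([-12,-6,0,6] if k=="cement" else [0])),key=lambda s:s.fun)
    return best.x[0],best.x[1],best.x[2]/60,best.fun,m.sum()
E
python3 - <<'E'
from fit import *
ims={n:np.load(f"pics/{n}0im.npy") for n in("top","side")}
P=dict(thinner=(646.5,-267.7,0),jar=(458.6,-223.3,0),cement=(640,75.5,-0.1),dropper=(450,392,0)); Q={}
for k in P:
    for n in ims:
        q=fit(n,ims[n],k,*P[k]); Q[k,n]=q; print(k,n,np.round(q,2))
rows=[np.hstack([overlay(n,ims[n],k,*Q[k,n][:3],f=4) for k in P]) for n in ims]
rows.append(np.hstack([cv2.resize(fg('top',ims['top'])[v-24:v+24,u-24:u+24]*255,(192,192)) for u,v in [(391,217),(378,276),(284,219),(182,280)]])[...,None].repeat(3,2))
cv2.imwrite("pics/ov2.png",np.vstack(rows))
E
```

```text
thinner top [ 6.4737e+02 -2.6794e+02  6.0000e-02  2.6700e+00  2.8100e+02]
thinner side [ 645.62 -265.69   -0.      7.93  979.  ]
jar top [ 4.5986e+02 -2.2405e+02  2.0000e-02  4.3000e-01  1.5100e+02]
jar side [ 4.5750e+02 -2.2252e+02 -2.0000e-02  2.4900e+00  5.1700e+02]
cement top [ 6.421e+02  7.850e+01 -1.100e-01  1.620e+00  1.920e+02]Traceback (most recent call last):
  File "<stdin>", line 6, in <module>
  File "fit.py", line 19, in fit
    best=min((minimize(e,[x,y,y0],method='Nelder-Mead',options=dict(initial_simplex=np.array([[x,y,y0],[x+5,y,y0],[x,y+5,y0],[x,y,y0+8]]),xatol=.1)) for y0 in ([-12,-6,0,6] if k=="cement" else [0])),key=lambda s:s.fun)
  File "fit.py", line 19, in <genexpr>
    best=min((minimize(e,[x,y,y0],method='Nelder-Mead',options=dict(initial_simplex=np.array([[x,y,y0],[x+5,y,y0],[x,y+5,y0],[x,y,y0+8]]),xatol=.1)) for y0 in ([-12,-6,0,6] if k=="cement" else [0])),key=lambda s:s.fun)
              ~~~~~~~~^^^^^^^^^^^^^^^^^^^^^^^^^^^^^^^^^^^^^^^^^^^^^^^^^^^^^^^^^^^^^^^^^^^^^^^^^^^^^^^^^^^^^^^^^^^^^^^^^^^^^^^^^^^^^^^^^^^^^^^^^^^^^^
    res = _minimize_neldermead(fun, x0, args, callback, bounds=bounds,
                               **options)
    fxr = func(xr)
    fx = function(np.copy(x), *(wrapper_args + args))
  File "fit.py", line 18, in e
    def e(p): return np.sum((cv2.GaussianBlur(sil(n,k,p[0],p[1],p[2]/60 if k=="cement" else 0,bx,zm=zm),(0,0),.8)-m)**2)
                                              ~~~^^^^^^^^^^^^^^^^^^^^^^^^^^^^^^^^^^^^^^^^^^^^^^^^^^^^^^
  File "fit.py", line 6, in sil
    uv=[((proj(n,q)-np.array(bx[:2])+.5)*f).astype(np.float32) for q in R]
          ~~~~^^^^^
  File "h.py", line 12, in proj
    K,D,W=cal(n); X=np.atleast_2d(np.asarray(X,float)); P=(X@W[:3,:3].T+W[:3,3])@F
          ~~~^^^
  File "h.py", line 4, in cal
    c=cams.calibration(n); return c["mtx"],np.array(c["dist"]),c["world_to_cam"]
ValueError: time passes only in moves, steps and waits
```

```bash
python3 - <<'E'
from station import cams
import pickle
pickle.dump({n:cams.calibration(n) for n in("top","side")},open("cal.pkl","wb"))
E
sed -i 's/^def cal(n):/import pickle\n_C=pickle.load(open("\.\/cal.pkl","rb"))\ndef cal(n):/; s/c=cams.calibration(n);/c=_C[n];/' h.py
python3 - <<'E'
from fit import *
ims={n:np.load(f"pics/{n}0im.npy") for n in("top","side")}
P=dict(thinner=(646.5,-267.7,0),jar=(458.6,-223.3,0),cement=(640,75.5,-0.1),dropper=(450,392,0)); Q={}
for k in P:
    for n in ims:
        q=fit(n,ims[n],k,*P[k]); Q[k,n]=q; print(k,n,np.round(q,2).tolist())
rows=[np.hstack([overlay(n,ims[n],k,*Q[k,n][:3],f=4) for k in P]) for n in ims]
cv2.imwrite("pics/ov2.png",np.vstack(rows))
E
```

```text
thinner top [647.37, -267.94, 0.06, 2.67, 281.0]
thinner side [645.62, -265.69, -0.0, 7.93, 979.0]
jar top [459.86, -224.05, 0.02, 0.43, 151.0]
jar side [457.5, -222.52, -0.02, 2.49, 517.0]
cement top [642.1, 78.5, -0.11, 1.62, 192.0]
cement side [640.42, 79.1, -0.14, 16.02, 397.0]
dropper top [452.22, 400.31, -0.11, 1.1, 82.0]
dropper side [449.64, 425.05, -0.27, 171.43, 366.0]
```

View pics/ov2.png

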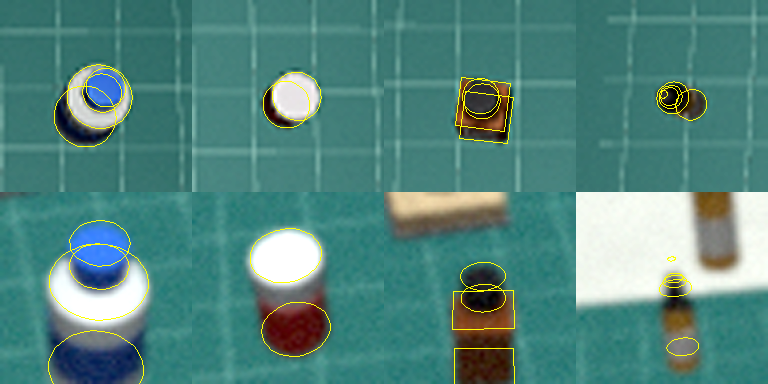

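```bash
python3 - <<'E'
from fit import *
import fit as f
ims={n:np.load(f"pics/{n}0im.npy") for n in("top","side")}
o=f.fg
def g(n,im):
    m=o(n,im).copy(); m[(im.min(2)>120)]=0; m[:163]=0; return m
f.fg=g
q=fit('side',ims['side'],'dropper',450,397); print(q)
b=np.hstack([overlay('side',ims['side'],'dropper',*p,f=8) for p in (q[:2],(450.5,398))])
cv2.imwrite("pics/ov3.png",b)
E
```

```text
(np.float64(450.020078330231), np.float64(404.8352820357122), np.float64(-0.08388037759131181), np.float64(10.8723726272583), np.float32(200.74977))
```

View pics/ov3.png

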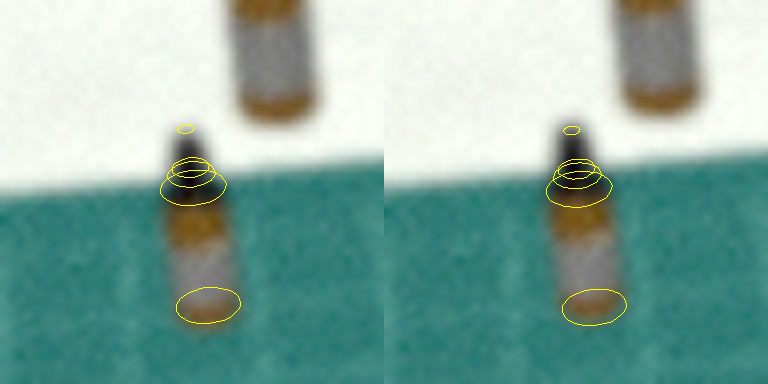

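```bash
cat > act.py <<'E'
from h import *
def q(phi):
    a=(phi+np.pi/2)/2; return [0,np.cos(a),np.sin(a),0]
def phibest(phi,xy):  # choose half-turn with j6 small
    j1=np.arctan2(xy[1],xy[0]); return phi+np.pi*np.round((j1-phi)/np.pi)
def S(): return telemetry.get_state()
def rep(t):
    s=S(); print(t,"t=%.1f"%s["clock"],s["eef_pos"].round(1),"F",s["contact_force"].round(1),"w %.1f"%s["grip_width"],flush=True); return s
ZM=2.0; UP=150
def pick(xy,h,phi,openw,force,width):
    """h: grasp height above underside"""
    phi=phibest(phi,xy); z=ZM+h+155
    r.move_gripper(openw,force)
    r.move_ptp([xy[0],xy[1],z+90],q(phi)); s=rep("above")
    r.servo_line([xy[0],xy[1],z],max_speed=120); s=rep("down")
    r.move_gripper(width-8,force); s=rep("grip"); zp=s["eef_pos"][2]
    r.pause(.1)
    r.servo_line([xy[0],xy[1],z+6],max_speed=30); s=rep("lift6")
    r.servo_line([xy[0],xy[1],z+UP-45],max_speed=120); rep("up")
    return zp
def place(xy,phi,zcmd):
    """zcmd: commanded TCP z at pick"""
    phi=phibest(phi,xy)
    r.move_ptp([xy[0],xy[1],zcmd+80],q(phi)); rep("over")
    r.servo_line([xy[0],xy[1],zcmd+26],max_speed=120); s0=rep("hover")
    r.servo_line([xy[0],xy[1],zcmd+8],max_speed=40); s=rep("in")
    f0=s0["contact_force"][2]; z=zcmd+8
    while z>zcmd+2.5:
        z-=.75; r.servo_line([xy[0],xy[1],z],max_speed=15); s=S()
        if s["contact_force"][2]-f0>2.5: break
    rep("floor cmd dz=%.2f"%(z-zcmd)); return z
def release(xy,z,w):
    r.move_gripper(w); rep("rel")
    r.servo_line([xy[0],xy[1],z+100],max_speed=120); rep("clear")
def snap(tag,pts):
    tiles=[]
    for n in("top","side"):
        im,d=cams.get_image(n); np.save(f"pics/{n}_{tag}.npy",im); 
        row=[]
        for p in pts:
            u,v=proj(n,[p])[0].round().astype(int); cr=im[max(v-28,0):v+28,max(u-28,0):u+28,::-1]
            row.append(np.clip(cv2.resize(cr,(280,280),interpolation=cv2.INTER_CUBIC)*1.5,0,255).astype(np.uint8))
        tiles.append(np.hstack(row))
    cv2.imwrite(f"pics/{tag}.png",np.vstack(tiles)[:,:800])
E
python3 - <<'E'
from act import *
for xy,h,phi in [((451,398),40,np.pi/2),((638.8,271.4),46,np.pi/2),((641.2,78.2),40,1.45),((442.9,200),45,1.48),((458.7,-223.3),46,-.45),((621.8,-90.3),51,-.14),((646.5,-267),54,-.39),((484.1,-411.3),59,-.7)]:
    for dz in(0,100): print(xy,r.inverse_kinematics([*xy,2+h+155+dz],q(phibest(phi,xy))))
E
```

```text
(451, 398) [ 6.50670569e-01  5.30013213e-01  1.80092647e+00 -4.44089210e-16
  8.10652972e-01 -9.20125758e-01]
(451, 398) [ 6.50670569e-01  3.83957622e-01  1.76962683e+00 -4.44089210e-16
  9.88008200e-01 -9.20125758e-01]
(638.8, 271.4) [ 3.39035774e-01  6.61103401e-01  1.56000726e+00 -4.44089210e-16
  9.20481988e-01 -1.23176055e+00]
(638.8, 271.4) [ 3.39035774e-01  5.36741159e-01  1.52757146e+00 -4.44089210e-16
  1.07728004e+00 -1.23176055e+00]
(641.2, 78.2) [ 5.39659221e-02  5.95978977e-01  1.68852896e+00 -4.44089210e-16
  8.57084720e-01 -1.39603408e+00]
(641.2, 78.2) [ 5.39659221e-02  4.60170081e-01  1.65803275e+00 -4.44089210e-16
  1.02338982e+00 -1.39603408e+00]
(442.9, 200) [ 3.34525222e-01  3.51158138e-01  2.07369173e+00 -4.44089210e-16
  7.16742781e-01 -1.14547478e+00]
(442.9, 200) [ 3.34525222e-01  1.73256335e-01  2.03605931e+00 -4.44089210e-16
  9.32277013e-01 -1.14547478e+00]
(458.7, -223.3) [-5.38410635e-01  3.85292999e-01  2.01811834e+00 -4.44089210e-16
  7.38181318e-01 -8.84106345e-02]
(458.7, -223.3) [-5.38410635e-01  2.15783708e-01  1.98122529e+00 -4.44089210e-16
  9.44583655e-01 -8.84106345e-02]
(621.8, -90.3) [-2.13502730e-01  5.52943849e-01  1.73227497e+00 -4.44089210e-16
  8.56373839e-01 -7.35027295e-02]
(621.8, -90.3) [-2.13502730e-01  4.16360079e-01  1.69710459e+00 -4.44089210e-16
  1.02812798e+00 -7.35027295e-02]
(646.5, -267) [-4.53887400e-01  6.58785146e-01  1.54403914e+00 -4.44089210e-16
  9.38768363e-01 -6.38873998e-02]
(646.5, -267) [-4.53887400e-01  5.37563894e-01  1.50847490e+00 -4.44089210e-16
  1.09555386e+00 -6.38873998e-02]
(484.1, -411.3) [-7.72804646e-01  5.51591976e-01  1.71334155e+00 -4.44089210e-16
  8.76659128e-01 -7.28046462e-02]
(484.1, -411.3) [-7.72804646e-01  4.18841338e-01  1.67511298e+00 -4.44089210e-16
  1.04763834e+00 -7.28046462e-02]
```

```bash
python3 - <<'E'
from act import *
z=pick((451,398),40,np.pi/2,55,30,25); print(z)
snap("d1",[(451,398,100),(451,398,10)])
E
```

```text
above t=1.8 [450.8 398.7 287.5] F [ 0.2 -0.   0.1] w 55.3
down t=2.7 [451.4 398.5 197.7] F [-0.  -0.3 -0.1] w 55.1
grip t=3.1 [451.5 398.3 198.1] F [-0.  -0.3  5.2] w 23.8
lift6 t=3.6 [450.8 397.9 202.8] F [-0.3  0.7 -0.9] w 24.2
up t=4.5 [450.6 397.7 301.1] F [ 1.3 -0.3  0.3] w 24.1
198.1489793532923
```

View pics/d1.png

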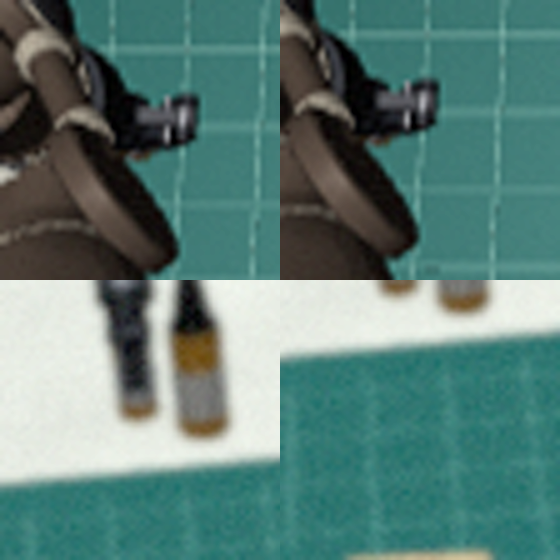

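The picture shows the dropper held upright in the fingers, with its base visible at about (138,405) in the lower-left tile. I'll place it now.

```bash
python3 - <<'E'
from act import *
z=place((638.8,271.4),np.pi/2,197); 
E
```

```text
over t=5.5 [637.9 272.  276.5] F [-0.1 -0.5 -0.4] w 24.2
hover t=6.2 [638.5 272.  222.9] F [-0.1 -0.5 -0.1] w 24.3
in t=6.8 [638.7 271.3 204.7] F [-0.3  0.4 -0.9] w 24.2
floor cmd dz=5.00 t=7.8 [639.  271.5 203.2] F [-2.8 -1.2  6.1] w 24.0
```

```bash
python3 - <<'E'
from act import *
release((638.8,271.4),202,45)
r.move_ptp([641.2,78.2,350],q(1.45)); 
snap("d2",[(638.8,271.4,30)])
E
```

```text
rel t=8.1 [638.6 271.3 201.5] F [ 0.8 -0.5  0. ] w 45.1
clear t=9.1 [638.3 271.2 300.9] F [ 0.2 -0.3 -0.1] w 44.9
```

View pics/d2.png

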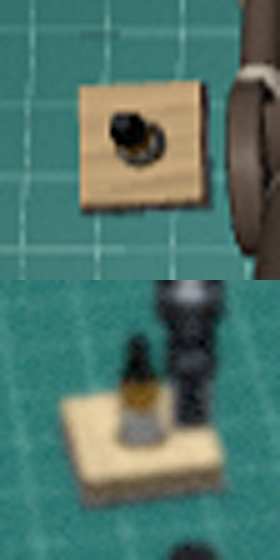

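The dropper stands upright in the small pocket, at (135,140) in the top tile and (140,400) in the side tile. Next is the cement bottle.

```bash
python3 - <<'E'
from act import *
z=pick((641.2,78.2),39,np.pi/2-.12,70,35,40)
snap("c1",[(641,78,70)])
E
```

```text
above t=10.7 [640.4  78.2 284.4] F [-0.3  0.2 -0.1] w 70.1
down t=11.6 [641.9  78.2 197. ] F [-0.5  0.7  0.9] w 69.8
grip t=12.0 [641.9  78.3 197.3] F [0.8 0.4 3.4] w 39.3
lift6 t=12.4 [640.8  78.2 201.5] F [-0.2 -0.5 -0.9] w 39.5
up t=13.4 [640.6  78.2 300. ] F [-0.1 -0.7 -1.1] w 39.3
```

View pics/c1.png

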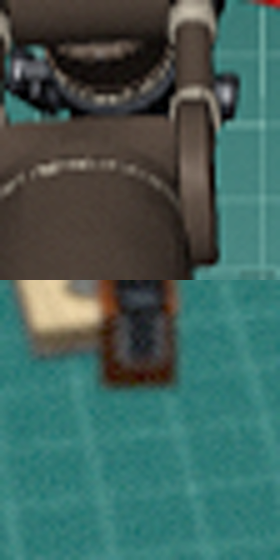

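The cement bottle is held level at (140,340) in the side tile. The width of 39.4 mm means the pads sit on the flats.

```bash
python3 - <<'E'
from act import *
xy=(442.9,200.0)
z=place(xy,np.pi/2-.088,196)
s=S()
if s["eef_pos"][2]<204 and abs(s["contact_force"][:2]).max()<8:
    release(xy,z,56)
    r.move_ptp([458.7,-223.3,350],q(-.45)); snap("c2",[(442.9,200,30)])
E
```

```text
over t=14.4 [444.3 200.1 276.7] F [ 0.3 -0.  -1.5] w 39.7
hover t=15.1 [443.8 199.8 222.1] F [ 0.5 -0.2 -1.4] w 39.5
in t=15.7 [442.8 200.  203.8] F [-0.   0.4 -1.1] w 39.6
floor cmd dz=5.75 t=16.4 [443.  200.  202.2] F [-1.7 -0.7  4.5] w 39.4
rel t=16.7 [442.9 200.  201.6] F [ 0.2 -0.5  0.2] w 55.9
clear t=17.7 [442.4 199.8 301. ] F [-1.   0.2  0.4] w 55.8
```

View pics/c2.png

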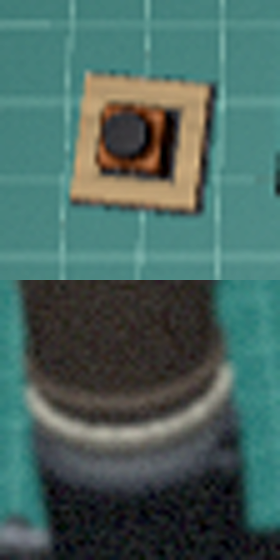

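The cement bottle is square in its pocket (132,138) with a dark gap around it, and the touch height of 202.2 matches the floor. The side view is blocked by the arm, so I'll check it at the end. Next are the jar and then the thinner.

```bash
python3 - <<'E'
from act import *
zc=2+31+15+155
z=pick((458.7,-223.3),46,-.45,70,35,38)
xy=(621.8,-90.3)
if 36<S()["grip_width"]<40:
    z=place(xy,-.14,zc); s=S()
    if s["eef_pos"][2]<zc+8 and abs(s["contact_force"][:2]).max()<8:
        release(xy,z,54)
        r.move_ptp([646.5,-267,370],q(-.39)); snap("j2",[(*xy,30),(646,-267,50)])
E
```

```text
above t=20.0 [ 458.  -222.8  291.8] F [ 0.4  0.2 -0.1] w 70.0
down t=20.9 [ 459.4 -223.7  203.9] F [-0.7 -1.2 -0.6] w 69.9
grip t=21.3 [ 459.2 -223.6  204. ] F [-0.7  0.6  6.1] w 36.9
lift6 t=21.7 [ 458.6 -223.2  209. ] F [-0.  -0.6 -1.5] w 37.4
up t=22.7 [ 458.2 -223.   307.2] F [-0.3  0.9 -1. ] w 36.8
over t=23.6 [620.9 -90.7 282.1] F [ 0.2  0.1 -1.3] w 36.8
hover t=24.2 [621.7 -91.  229.2] F [-0.   0.6 -0.9] w 37.2
in t=24.8 [621.7 -90.2 210.7] F [ 0.1  0.3 -0.5] w 36.9
floor cmd dz=5.00 t=25.8 [622.  -90.3 209. ] F [-2.5  0.   5.2] w 37.0
rel t=26.1 [621.7 -90.3 207.8] F [ 1.5 -0.7 -0.1] w 53.9
clear t=27.1 [621.3 -90.2 307. ] F [-0.4  0.1 -0.1] w 54.2
```

View pics/j2.png

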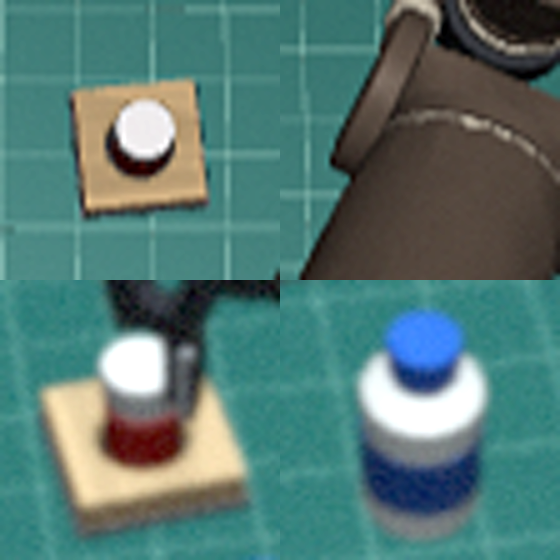

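The jar stands upright in the middle-sized pocket at (143,135), and the thinner is untouched in the side tile at (420,420).

```bash
python3 - <<'E'
from act import *
h=54; zc=2+h+155
z=pick((646.5,-267),h,-.39,82,45,52)
xy=(484.1,-411.3)
if 48<S()["grip_width"]<55:
    z=place(xy,-.7,zc); s=S()
    if s["eef_pos"][2]<zc+8 and abs(s["contact_force"][:2]).max()<8:
        release(xy,z,68)
        r.servo_line([*xy,z+190],max_speed=150)
        r.movej([1.203,.308,1.634,0,1.2,-.07]); snap("t2",[(*xy,40),(442.9,200,30)])
        for n in("top","side"): cv2.imwrite(f"pics/{n}end.png",np.load(f"pics/{n}_t2.npy")[:,:,::-1])
        rep("end")
E
```

```text
above t=28.7 [ 645.8 -266.7  299.2] F [-0.3  0.2  1.1] w 81.7
down t=29.6 [ 647.1 -267.3  212. ] F [-0.1  0.2 -0.2] w 82.2
grip t=30.0 [ 647.2 -267.3  212.5] F [ 0.5 -0.1  3.3] w 51.0
lift6 t=30.5 [ 646.1 -266.8  216.3] F [-0.2  0.6 -1.1] w 50.7
up t=31.4 [ 646.  -266.7  314.9] F [-0.   0.2 -1.1] w 50.9
over t=32.3 [ 484.8 -411.   291. ] F [ 0.4  0.2 -0.4] w 50.8
hover t=32.9 [ 484.7 -410.9  236.9] F [ 0.3 -0.2 -0.8] w 50.9
in t=33.5 [ 484.  -411.3  218.7] F [-1.3 -1.9 -0.5] w 50.9
floor cmd dz=5.75 t=34.3 [ 484.2 -411.3  217.5] F [-1.9  1.6  5.1] w 51.2
rel t=34.6 [ 484.1 -411.3  216.5] F [-0.9 -0.3  0.1] w 67.7
clear t=35.5 [ 483.7 -410.9  315.8] F [-0.3  0.4  0.6] w 68.1
end t=40.1 [184.1 597.1 404.7] F [-1.2 -0.1 -0.2] w 68.2
```

```bash
ls pics/*end.png; true
```

```text
pics/sideend.png
pics/topend.png
```

```bash
python3 - <<'E'
from ov import *
t=np.load("pics/top_t2.npy"); s=np.load("pics/side_t2.npy"); t0=np.load("pics/top0im.npy")
a=cv2.resize(t[165:305,145:495,::-1],(780,312),interpolation=cv2.INTER_CUBIC); b=cv2.resize(s[150:450,180:460,::-1],(270,289),interpolation=cv2.INTER_CUBIC)
tl=[]
for p in [(484.1,-411.3,45),(442.9,200,40)]:
    u,v=proj("side",[p])[0].astype(int); tl.append(cv2.resize(s[v-32:v+32,u-28:u+28,::-1],(253,289),interpolation=cv2.INTER_CUBIC))
g=np.vstack([a,np.hstack([b]+tl)[:, :780] if 270+506<=780 else a]) if 0 else None
row=np.hstack([b]+tl); row=np.pad(row,((0,0),(0,780-row.shape[1]),(0,0)))
cv2.imwrite("pics/final.png",np.clip(np.vstack([a,row[:288]])*1.3,0,255).astype(np.uint8))
for nm,(u,v,w,h) in dict(cutters=(285,172,45,26),jet=(272,258,64,42),bigdrop=(120,258,28,24),yellow=(466,205,28,26)).items():
    print(nm,np.abs(t[v:v+h,u:u+w].astype(int)-t0[v:v+h,u:u+w]).mean().round(2))
print("bg",np.abs(t[320:340,200:400].astype(int)-t0[320:340,200:400]).mean())
E
```

```text
cutters 0.91
jet 1.0
bigdrop 0.96
yellow 0.89
bg 0.8175
```

View pics/final.png

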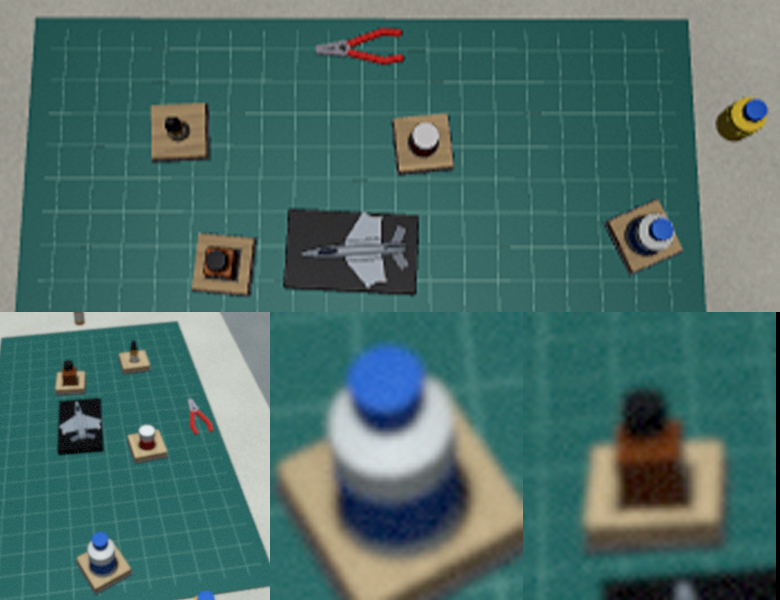

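In the final picture all four bottles stand upright in their stands: dropper (178,128), jar (424,140), cement (217,262) and thinner (652,233). The cutters, jet and look-alikes show no change beyond image noise.

```bash
python3 - <<'E'
from station import job
print(job.finish_job())
E
```

```text
the job is handed in; nothing more can be done
None
```

All four bottles (dropper, cement, jar and thinner) now stand upright on the floors of their matching pockets. I lowered each one until the wrist felt the floor, about 5 mm above its pick-up height as expected, then let go. The arm went back to its start pose, and I handed the job in at about 40 s of the 106 s allowed.

**Last checks:** The final top and side pictures show every bottle upright in the right stand. Compared with the first top picture, the cutters, jet, large dropper and yellow bottle differ only by image noise. The highest wrist force I read was about 6 N.

**Disagreements:** The two cameras' positions differed by about 1–3 mm, so I averaged them. The side-camera fit for the dropper was poor, off by about 5 mm in y. I used about y = 398 for it and gripped along y so the jaws would centre it. The side view of the cement bottle was blocked right after placing, but the final picture showed it standing square in its pocket.

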